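# Open a centrifuge bucket with a squeeze-and-turn lid

## Robot

A 6-joint arm with a two-finger parallel gripper is mounted at the origin on the work surface. World frame = base frame: x ahead of the robot, y to its left, z up, the work surface at z = 0. Lengths are in mm, angles in degrees, forces in N, time in s.
With the tool pointing down it reaches from about 275 to 750 mm from the base axis. Payload 10.2 kg.
Tool frame: the origin (TCP) lies at the very end of the fingers, on their centre line; the grasp point (between the pads) lies ctrl.tcp_to_grasp behind it (ctrl.tcp_to_grasp is the distance from the TCP to the grasp point, in mm); z points along the fingers, y is the line along which they close (so a half turn about z gives the same grasp; the last joint's range is limited). The gripper opens to 85 mm and grips with 20 to 120 N. Pads are 22 mm wide; open, the fingers measure 114 mm over their backs; the gripper's body (76 mm by 85 mm) begins 54 mm behind the grasp point. The pads swing forward as they close: fully open they stand 13 mm farther back than shut.
Start: joints at [-12.8, 17.928, 85.812, -0, 76.261, -12.8], TCP at [525.006, -0.013, 231.294] pointing down, gripper open.
Joint ranges: [-168.41, 168.41], [-55.51, 124.54], [10.69, 146.95], [-70.63, 250.63], [1, 178], [-165.06, 165.06]. Speed limits (degrees/s): [136.94, 136.94, 172.46, 180, 180, 180].

## Interface

Orientations are given as a 3x3 rotation matrix whose columns are the frame's x, y, z axes.
In Python, from station import ctrl gives the robot as it stands.
- The arm moves only by the tool send_rows, never from a script. Its argument "deltas" is a list of rows, each an object with "rot": the turn, a rotation vector about the tool's x, y, z in degrees, a list of three; "slide": the shift along the tool's x, y, z in mm, a list of three; "grip": the closure, from 0 (fully open) to 1 (shut). A call has exactly 10 rows; each row shifts and turns the commanded pose from where the row before left it, along the tool's axes as they then stand; what a row does not reach is not made up. A row lasts 1/12 s, in which the tool goes at most 41.7 mm and 7.16 degrees, less where a joint would pass 70% of its speed; a pose out of reach is approached as far as the arm can. A call with a gripper value outside its range is refused whole. The fingers move at their own pace and stop on an object; the grip force is fixed at half the most. Time passes only in rows, so rows that do not move let the fingers close, or fill a call up. It gives the time, the measured TCP pose, the force, the opening and the grip force at its end, in the units of the state.
- ctrl.read_state(): the state, without advancing time (a new reading comes with each control period).
- ctrl.snapshot(name): name is "scene" or "side" or "wrist"; returns a dict with "frame" (384x512x3 uint8, red, green, blue), "fx", "fy", "cx", "cy" (pixels), "view" (4x4, takes a point from world to camera coordinates); the wrist camera has in their place "hand_eye" (4x4, takes a point from camera to tool coordinates, whose origin is the TCP and whose axes are the flange's). Camera axes: x right, y down, z forward; pixel columns grow to the right and rows downward; lengths in mm; the calibration is good to about 2 mm. A picture is of the moment at which its call begins: read the wrist's pose just before it. There is no depth.
- ctrl.hand_in(): hands the job in; it is judged then, once.
Trained networks look in a picture, given as the dict that the camera call returned (one of the last four; its "shot" number tells which), for a name from the list of things; names that differ only in an ending like _2 or _b are one class to them, and where a whole thing is asked for, a point or a joint stands for the part that bears it (a point fixed in the world has none). Each returns a list of dicts, best first, with "p" (0 to 1); they miss things now and then, are a little off and sometimes report something else, mostly with a low value. They report only what shows in the picture. A call takes as long as a camera call. They do not tell look-alikes from the thing itself.
- ctrl.find_in(picture, target): "box" ([centre column, centre row, width, height] in pixels, round what is visible of it).
- ctrl.outline_of(picture, target): "mask" (384x512 bool, what is visible of it) and "box" ([centre column, centre row, width, height] in pixels, round what is visible of it).
- ctrl.pinpoint(picture, target): "centre" ([column, row] in pixels: a listed point, or the origin of a listed thing).
The state is a dict: "time": time; "joint_positions": joint angles; "joint_vel": joint speeds; "joint_torque": joint torques, N m; "ee_pos": TCP position; "tool_rot": TCP orientation; "ft_force": force on the tool from outside, world axes, zero at the start; "wrist_torque": the same for the moment, N m; "finger_gap": opening from 0.0 (shut) to 1.0 (fully open); "grip_force": force on a finger pad.
Only numpy, scipy, OpenCV 4.12 (cv2) and the standard library are available. Lean on these libraries where they do the work, as an engineer would, in place of code of your own. Each camera call takes 0.05 s, during which the arm holds its last target. There are 200 camera calls.

## Task

Open the centrifuge bucket: squeeze the lid's two side tabs together and, keeping them squeezed, turn the lid anticlockwise (seen from above) until you feel it come up against its stop, without forcing it. Then lift the lid straight off and set it down gently, right way up, in the shallow tray, let go of it, and leave the rack, the jar and the dish where they are.

Things in the scene. Friction and masses are not known exactly. Their poses are not given: they have to be found in the camera images.
- lid: White plastic lid, about 180 g, seated and locked on the bucket at the start (origin on the bucket's axis, 56 mm above the bucket's origin, x axes parallel). A disc 112 mm across and 6 mm thick, 39 to 45 mm above the origin; under it a plug 70 mm across, 39 mm long, with 5 mm lugs at its foot at +x and -x. Origin: centre of the plug's underside, z up. Sideways and upward play about 1.5 mm.
- lid_grip (a point): On the lid's axis, 69 mm above its origin, 24 mm above its disc: centre the fingers here, closing along the lid's y. Between the tabs is a fixed core, 24 (x) by 28 (y) mm, up to 71 mm above the lid's origin. Grip with 12 to 25 N: less may not hold the tabs in, and the tabs crack if the two fingers together press with more than 100 N.
- tab_a_top (a point): Top of the sprung tab at the lid's +y, 87 mm above the lid's origin, on its outer face. The tabs are upright plates 28 mm wide along the lid's x, 5 mm thick, 47 to 87 mm above its origin, with outer faces 56 mm apart at rest and 43 mm when fully in. Each needs 3 N to start moving, 8 N to stay fully in.
- tab_a (a joint): Travel (m) of the tab on the lid's +y side: 0 sprung out, 0.0065 fully squeezed in. At rest a pawl below the tab sits in a notch of the bucket and blocks turning; it is clear once the tab is 6 mm in, and must be kept in throughout the turn.
- tab_b (a joint): Travel (m) of the like tab on the lid's -y side: 0 sprung out, 0.0065 fully squeezed in, with a like pawl.
- bucket: Round metal centrifuge bucket, 104 mm across, rim 95 mm high, fixed in a black square bench holder 135 mm wide and 22 mm high. Does not move. Origin at the centre of the holder's underside on the bench, z along the bucket's axis. The notches that lock the lid are at its +y and -y. Side loads from an off-centre grip or turn press on it too, besides the stop torque: give way to them.
- bucket_rim (a point): Centre of the bucket's mouth, 95 mm up. Inside, unseen: turned anticlockwise, the lid's lugs run under a ledge (no lifting there) to a rigid stop, 35 to 85 degrees on (buckets differ). The lid lifts only at the stop or up to 5 degrees before it. Turning is light (under 0.2 N m) till the stop; 0.4 N m there or a 10 N lift is safe; pressing on the bucket with over 30 N harms it.
- tray: Shallow open white tray, 130 mm square outside, walls 22 mm high and 4 mm thick, floor 4 mm thick, fixed to the bench. Origin at the centre of its underside. The lid set down in it stands on its plug, its origin 4 mm above the tray's origin.
- tube_rack: Bystander: grey rack of small capped tubes, 50 x 110 x 71 mm, loose; origin at the centre of its underside.
- reagent_jar: Bystander: amber glass jar 60 mm across, 85 mm high, loose; origin at the centre of its underside.
- petri_dish: Bystander: covered glass dish 94 mm across, 16 mm high, loose; origin at the centre of its underside.
There are look-alikes about, which are no part of the job. Leave any blue look-alike of the lid alone.

How it is judged:
By the outcome, as a careful person would: the job done as asked, in the order asked, and still so for the second after the job is handed in, with the robot touching nothing.
It also fails if it takes over 72 s, if anything falls off the work surface, if the arm or the gripper's body presses on something with over 40 N, if the wrist force passes 120 N, or if a joint passes its speed limit or range.

## Working session

There is one attempt and no reset: what is moved stays moved. The work goes in short steps, Python scripts to look and compute and a tool call to move; the robot and the scene stay as the last step left them, time stands still between calls to the robot, and variables do not carry over. Pictures are saved under pics/ and viewed, at most 10 in all, crops included, and the job is handed in when it is done.

Besides the shell and the picture viewer there is one more tool, called after "Call:" as name([rows], argument=value, ...), one row to a line, values as JSON. send_rows: Moves the arm, as the interface text tells. Its arguments: {"type":"object","properties":{"deltas":{"type":"array"}},"required":["deltas"]}

```bash
mkdir -p pics; ls; cat > h.py <<'E'
import numpy as np, cv2
from station import ctrl
def save(s,n): cv2.imwrite(f'pics/{n}.png',cv2.cvtColor(s['frame'],cv2.COLOR_RGB2BGR))
def cam(s,st=None):
    if 'view' in s: return np.array(s['view'])
    T=np.eye(4);T[:3,:3]=st['tool_rot'];T[:3,3]=st['ee_pos']
    return np.linalg.inv(T@np.array(s['hand_eye']))
def ray(s,V,px):
    d=np.array([(px[0]-s['cx'])/s['fx'],(px[1]-s['cy'])/s['fy'],1]);R=V[:3,:3]
    d=R.T@d;return -R.T@V[:3,3],d/np.linalg.norm(d)
def atz(s,V,px,z):
    o,d=ray(s,V,px);return o+d*(z-o[2])/d[2]
def tri(rs):
    A=0;b=0
    for o,d in rs:
        P=np.eye(3)-np.outer(d,d);A=A+P;b=b+P@o
    x=np.linalg.solve(A,b);return x,[np.linalg.norm((np.eye(3)-np.outer(d,d))@(x-o)) for o,d in rs]
def proj(s,V,p):
    c=V[:3,:3]@p+V[:3,3];return np.array([s['fx']*c[0]/c[2]+s['cx'],s['fy']*c[1]/c[2]+s['cy']])
E
cat > a.py <<'E'
from h import *
st=ctrl.read_state();print(st['ee_pos'],st['tool_rot'],st['ft_force'],ctrl.tcp_to_grasp)
ims=[]
for n in ['scene','side','wrist']:
    s=ctrl.snapshot(n);V=cam(s,st);ims.append(s['frame'])
    print(n,'cam at',-V[:3,:3].T@V[:3,3])
    zs=dict(lid=56,lid_grip=125,tab_a_top=143,bucket=0,bucket_rim=95,tray=0,tube_rack=0,reagent_jar=0,petri_dish=0)
    for t in zs:
        r=ctrl.pinpoint(s,t)
        print(' ',t,[(round(q['p'],2),np.round(q['centre']),np.round(atz(s,V,q['centre'],zs[t]))[:2]) for q in r[:4]])
cv2.imwrite('pics/all.png',cv2.cvtColor(cv2.resize(np.vstack([np.hstack(ims[:2]),np.hstack([ims[2],ims[2]*0])]),(800,600)),cv2.COLOR_RGB2BGR))
E
python3 a.py
```

```text
pics
[5.24740518e+02 6.06265030e-02 2.30723059e+02] [[-2.31909261e-05  9.99999150e-01 -1.30384432e-03]
 [ 9.99999961e-01  2.35520991e-05  2.76991507e-04]
 [ 2.77021980e-04 -1.30383785e-03 -9.99999112e-01]] [-0.70511465  0.25212715 -0.39306857] 18.700000000000003
scene cam at [1280.29039867  -68.53723142  896.40749553]
  lid [(0.87, array([333., 153.]), array([406., 401.])), (0.86, array([288., 168.]), array([442., 233.])), (0.55, array([229., 182.]), array([462.,  37.]))]
  lid_grip [(0.96, array([224., 164.]), array([450.,  29.])), (0.81, array([292., 151.]), array([440., 242.])), (0.8, array([336., 139.]), array([413., 397.]))]
  tab_a_top [(0.63, array([333., 128.]), array([383., 397.])), (0.62, array([296., 148.]), array([447., 253.])), (0.58, array([217., 159.]), array([445.,   9.]))]
  bucket []
  bucket_rim [(0.74, array([289., 159.]), array([439., 237.]))]
  tray [(0.96, array([154., 201.]), array([ 436., -204.]))]
  tube_rack [(0.85, array([226., 272.]), array([740., -25.])), (0.21, array([302., 148.]), array([292., 333.]))]
  reagent_jar [(0.59, array([315., 246.]), array([
[... 864 characters left out ...]
([349., 211.]), array([743., -24.]))]
  tube_rack [(0.42, array([270., 175.]), array([717., 246.]))]
  reagent_jar [(0.71, array([270., 176.]), array([714., 244.]))]
  petri_dish [(0.67, array([413., 253.]), array([ 720., -232.]))]
wrist cam at [525.64956619  84.57704463 373.8479862 ]
  lid [(0.94, array([168., 131.]), array([427.,  50.]))]
  lid_grip [(0.55, array([149., 139.]), array([431.,  50.]))]
  tab_a_top [(0.62, array([131., 162.]), array([419.,  33.]))]
  bucket []
  bucket_rim []
  tray [(0.95, array([207., 284.]), array([ 448., -203.]))]
  tube_rack [(0.7, array([408., 180.]), array([744., -25.]))]
  reagent_jar []
  petri_dish [(0.55, array([372., 301.]), array([ 724., -236.]))]
```

View pics/all.png

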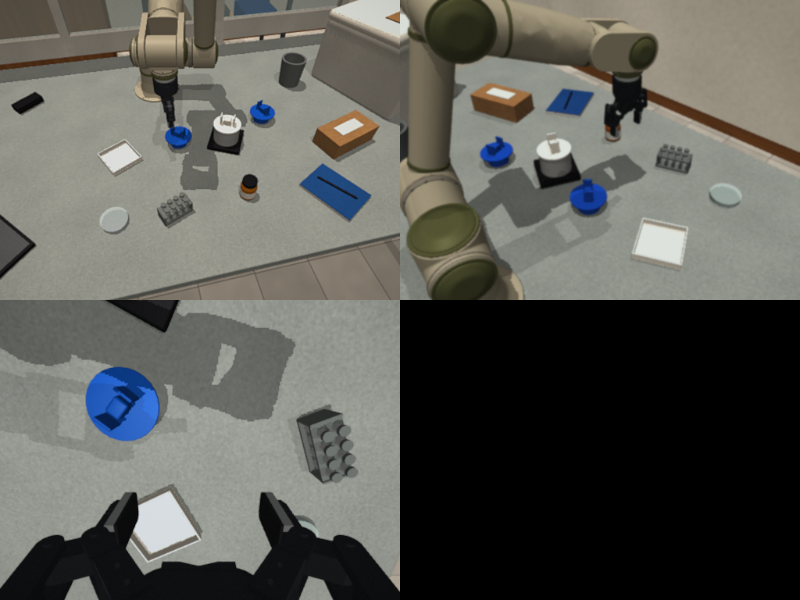

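The candidates in the scene picture are blue at (229,182), blue at (333,153) and white at (288,168). The white one sits on the black holder and bucket, so it fits the description. Next I'll move the wrist camera over it.

Call:
send_rows([
  {"rot":[0,0,0],"slide":[19,-10,0],"grip":0},
  {"rot":[0,0,0],"slide":[19,-10,0],"grip":0},
  {"rot":[0,0,0],"slide":[19,-10,0],"grip":0},
  {"rot":[0,0,0],"slide":[19,-10,0],"grip":0},
  {"rot":[0,0,0],"slide":[19,-10,0],"grip":0},
  {"rot":[0,0,0],"slide":[19,-10,0],"grip":0},
  {"rot":[0,0,0],"slide":[19,-10,0],"grip":0},
  {"rot":[0,0,0],"slide":[19,-10,0],"grip":0},
  {"rot":[0,0,0],"slide":[0,0,0],"grip":0},
  {"rot":[0,0,0],"slide":[0,0,0],"grip":0},
])

```text
time: 2.33
ee_pos: [444.8, 152.4, 231.5]
tool_rot: [[-0.002, 1.0, 0.0], [1.0, 0.002, -0.0], [-0.0, 0.0, -1.0]]
ft_force: [0.2, -0.4, -0.5]
finger_gap: 0.999
grip_force: 0.0
```

```bash
cat > b.py <<'E'
from h import *
import sys,pickle
n=sys.argv[1]
st=ctrl.read_state();s=ctrl.snapshot('wrist');V=cam(s,st);save(s,n)
print(st['time'],np.round(st['ee_pos'],1),'cam',np.round(-V[:3,:3].T@V[:3,3]),'axis',np.round(V[2,:3],2))
zs=dict(lid=56,lid_grip=125,tab_a_top=143,bucket=0,bucket_rim=95)
for t in zs:
    r=ctrl.pinpoint(s,t)
    print(' ',t,[(round(q['p'],2),np.round(q['centre'],1),np.round(atz(s,V,q['centre'],zs[t]),1)[:2]) for q in r[:4]])
for t in ['lid','bucket','tab_a']:
    print(t,[(round(q['p'],2),np.round(q['box'])) for q in ctrl.find_in(s,t)[:4]])
pickle.dump((s,V),open(n+'.pkl','wb'))
E
python3 b.py w1
```

```text
2.3333 [444.8 152.4 231.5] cam [445. 237. 375.] axis [ 0.   -0.32 -0.95]
  lid [(0.86, array([230.1, 234.4]), array([414.6,  69.3])), (0.74, array([256.6,  96.5]), array([448.5, 239.1]))]
  lid_grip [(0.89, array([224.6, 257.4]), array([414.7,  78.6])), (0.68, array([252.3,  92.6]), array([444.1, 241.8]))]
  tab_a_top [(0.97, array([268.7,  61.2]), array([456.9, 264.2])), (0.87, array([207.6, 284.1]), array([398.6,  58.8]))]
  bucket []
  bucket_rim []
lid [(0.92, array([230., 247.,  83.,  76.])), (0.8, array([254.,  93., 111., 125.]))]
bucket [(0.57, array([256.,  90., 145., 157.]))]
tab_a [(0.95, array([213., 274.,  22.,  34.])), (0.87, array([237., 126.,  34.,  20.])), (0.75, array([256.,  90., 145., 157.])), (0.73, array([268.,  69.,  36.,  25.]))]
```

View pics/w1.png

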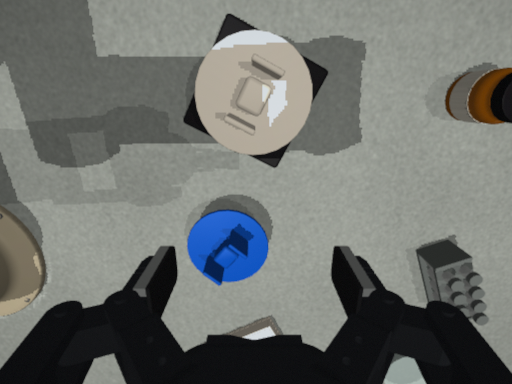

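The crop shows the white lid at (254,93) on the black holder. Its tabs are at about (268,66) and (240,123), so the lid's y axis is near 60° world. The blue one at (229,246) is the look-alike. Now I'll align the tool and take a second view.

Call:
send_rows([
  {"rot":[0,0,0],"slide":[23,10,0],"grip":0},
  {"rot":[0,0,0],"slide":[23,10,0],"grip":0},
  {"rot":[0,0,0],"slide":[23,10,0],"grip":0},
  {"rot":[0,0,-7],"slide":[0,0,0],"grip":0},
  {"rot":[0,0,-7],"slide":[0,0,0],"grip":0},
  {"rot":[0,0,-7],"slide":[0,0,0],"grip":0},
  {"rot":[0,0,-7],"slide":[0,0,0],"grip":0},
  {"rot":[0,0,-7],"slide":[0,0,0],"grip":0},
  {"rot":[0,0,-7],"slide":[0,0,0],"grip":0},
  {"rot":[0,0,-7],"slide":[0,0,0],"grip":0},
])

```text
time: 3.62
ee_pos: [475.1, 220.9, 231.2]
tool_rot: [[-0.759, 0.652, -0.0], [0.652, 0.759, -0.0], [0.0, -0.0, -1.0]]
ft_force: [-1.2, -0.7, -0.2]
finger_gap: 1.0
grip_force: 0.0
```

Call:
send_rows([
  {"rot":[0,0,-6],"slide":[0,0,0],"grip":0},
  {"rot":[0,0,-5],"slide":[0,0,0],"grip":0},
  {"rot":[0,0,0],"slide":[0,0,0],"grip":0},
  {"rot":[0,0,0],"slide":[0,0,0],"grip":0},
  {"rot":[0,0,0],"slide":[0,0,0],"grip":0},
  {"rot":[0,0,0],"slide":[0,0,0],"grip":0},
  {"rot":[0,0,0],"slide":[0,0,0],"grip":0},
  {"rot":[0,0,0],"slide":[0,0,0],"grip":0},
  {"rot":[0,0,0],"slide":[0,0,0],"grip":0},
  {"rot":[0,0,0],"slide":[0,0,0],"grip":0},
])

```text
time: 4.45
ee_pos: [475.0, 221.0, 231.3]
tool_rot: [[-0.866, 0.5, 0.0], [0.5, 0.866, 0.0], [0.0, 0.0, -1.0]]
ft_force: [0.0, 0.4, 0.3]
finger_gap: 0.997
grip_force: 0.0
```

```bash
python3 b.py w2; python3 - <<'E'
import pickle,cv2
ims=[]
for n,c in (('w1',(254,93)),('w2',None)):
    s,V=pickle.load(open(n+'.pkl','rb'));f=s['frame']
    f=f[0:200,154:354] if n=='w1' else f
    cv2.imwrite(f'pics/{n}c.png',cv2.cvtColor(cv2.resize(f,None,fx=(3 if n=='w1' else 1.5),fy=(3 if n=='w1' else 1.5),interpolation=2),4))
E
```

```text
4.45 [475.  221.  231.3] cam [403. 264. 374.] axis [ 0.28 -0.16 -0.95]
  lid [(0.68, array([123.4, 184.9]), array([409.9,  75.7])), (0.64, array([254.8, 142.8]), array([446. , 240.4]))]
  lid_grip [(0.91, array([ 94.7, 201.3]), array([407.6,  81.5])), (0.85, array([253.9, 152.4]), array([443.9, 240.3]))]
  tab_a_top [(0.7, array([285.8, 153.5]), array([455.5, 265.2])), (0.57, array([ 64.5, 201.6]), array([393.8,  70.8]))]
  bucket []
  bucket_rim []
lid [(0.77, array([255., 147., 107., 112.])), (0.66, array([108., 193.,  92.,  84.]))]
bucket [(0.58, array([252., 133., 115., 116.]))]
tab_a [(0.9, array([ 74., 200.,  24.,  36.])), (0.8, array([117., 205.,  18.,  34.])), (0.78, array([224., 157.,  10.,  35.])), (0.71, array([280., 156.,  12.,  37.]))]
```

View pics/w1c.png

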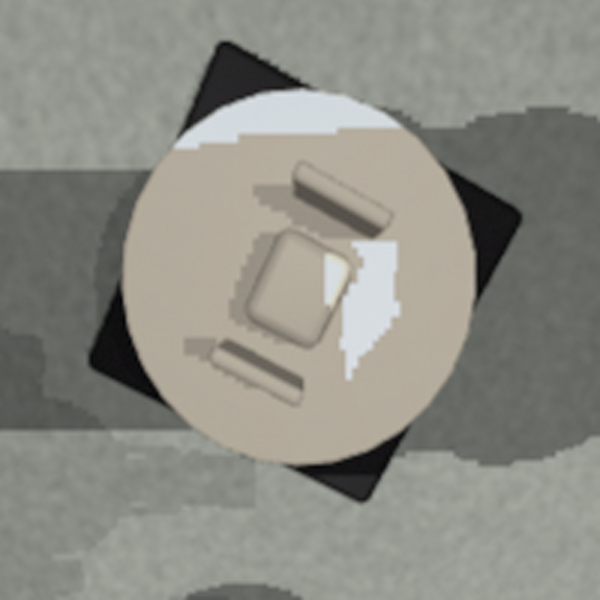

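View pics/w2c.png

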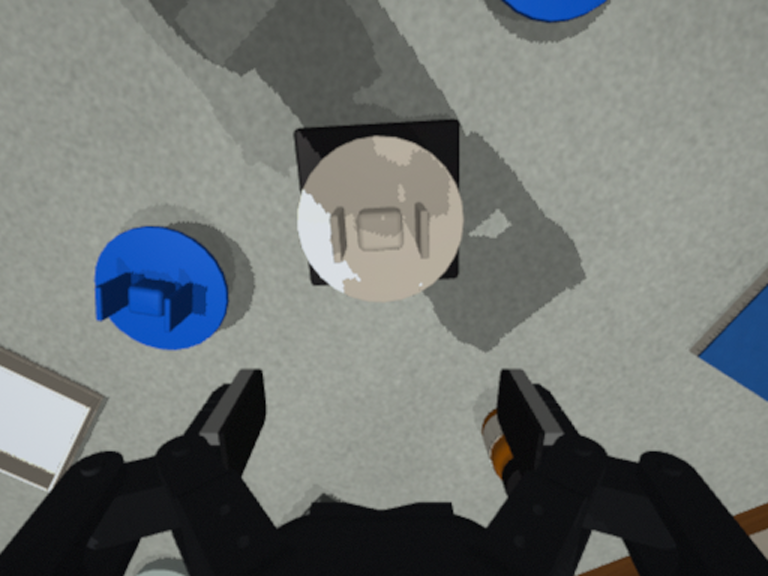

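```bash
cat > c.py <<'E'
from h import *
import pickle
(s1,V1),(s2,V2)=[pickle.load(open(n+'.pkl','rb')) for n in('w1','w2')]
for n,a,b in (('core',(254,96.3),(253.5,152.5)),('tabA',(269,63.3),(284.7,154.7)),('tabB',(239.7,125),(224,156.7)),('gripnet',(252.3,92.6),(253.9,152.4)),('tabtopnet',(268.7,61.2),(285.8,153.5))):
    x,e=tri([ray(s1,V1,a),ray(s2,V2,b)]);print(n,np.round(x,1),np.round(e,1))
# circle fit of disc rim at z=101 from colour segmentation
from scipy.optimize import least_squares
for s,V,c in((s1,V1,(254,93)),(s2,V2,(254,147))):
    hsv=cv2.cvtColor(s['frame'],cv2.COLOR_RGB2LAB)
    m=((s['frame'].min(2)>110)|((s['frame'][...,0].astype(int)-s['frame'][...,2]>14))).astype(np.uint8)
    best=None
    for q in ctrl.outline_of(ctrl.snapshot('wrist'),'lid') if s is s2 else []:
        b=q['box']
        if abs(b[0]-254)<30: best=q['mask'].astype(np.uint8)
    if best is None: print('no mask');continue
    k=max(cv2.findContours(best,0,1)[0],key=len)[:,0,:]
    p=np.array([atz(s,V,x,101)[:2] for x in k])
    r=least_squares(lambda t:np.hypot(*(p-t[:2]).T)-t[2],[445,240,56],loss='soft_l1');print('disc',r.x,np.abs(r.fun).mean())
# predicted: optimise yaw & centre using known corners in both views: tab tops outer-face centre +-25.5
for c in('tabA','tabB'):pass
for s,V,A,B in((s1,V1,(269,63.3),(239.7,125)),(s2,V2,(284.7,154.7),(224,156.7))):
    a,b=atz(s,V,A,143),atz(s,V,B,143);d=a-b;print('z143 mid',(a+b)[:2]/2,'len',np.hypot(*d[:2]),'yaw',np.degrees(np.arctan2(d[1],d[0])))
# holder edge & core edge yaw in w2
for A,B,z in(((295,130),(460,121),22),((357,208),(402,206),127),((330,207),(340,261),143),((417,203),(427,257),143)):
    a,b=atz(s2,V2,np.array(A)/1.5,z),atz(s2,V2,np.array(B)/1.5,z);d=b-a;print('edge yaw',np.degrees(np.arctan2(d[1],d[0])))
E
python3 c.py
```

```text
core [445.6 238.9 114.1] [0. 0.]
tabA [457.6 263.7 135.3] [0.1 0.1]
tabB [433.  215.  128.6] [0.1 0.1]
gripnet [443.7 241.2 128.4] [0.7 0.7]
tabtopnet [457.3 265.2 135. ] [0. 0.]
no mask
disc [444.92320582 238.59102746  55.16576244] 0.415963197534816
z143 mid [445.42513828 239.50354025] len 52.04190678590771 yaw 63.30318857711879
z143 mid [443.62023845 240.8852537 ] len 52.101810812340574 yaw 61.83117725169368
edge yaw 62.84108696597427
edge yaw 62.445759562922134
edge yaw -21.718086397431676
edge yaw -17.855965093867
```

Both views agree: the lid's centre is near (445,240) and its yaw is about 62.7°. I'll go straight above it and check from another baseline.

Call:
send_rows([
  {"rot":[0,0,-2.7],"slide":[0,0,0],"grip":0},
  {"rot":[0,0,0],"slide":[12,0,0],"grip":0},
  {"rot":[0,0,0],"slide":[12,0,0],"grip":0},
  {"rot":[0,0,0],"slide":[11.5,0,0],"grip":0},
  {"rot":[0,0,0],"slide":[0,-0.7,0],"grip":0},
  {"rot":[0,0,0],"slide":[0,0,0],"grip":0},
  {"rot":[0,0,0],"slide":[0,0,0],"grip":0},
  {"rot":[0,0,0],"slide":[0,0,0],"grip":0},
  {"rot":[0,0,0],"slide":[0,0,0],"grip":0},
  {"rot":[0,0,0],"slide":[0,0,0],"grip":0},
])

```text
time: 5.83
ee_pos: [443.4, 236.5, 231.2]
tool_rot: [[-0.888, 0.459, -0.0], [0.459, 0.888, -0.0], [0.0, -0.0, -1.0]]
ft_force: [-0.1, 0.1, -1.4]
finger_gap: 1.0
grip_force: 0.0
```

```bash
python3 b.py w3; python3 - <<'E'
from h import *
import pickle
R={}
for n in('w1','w3','scene','side'):
    if n[0]=='w': s,V=pickle.load(open(n+'.pkl','rb'))
    else: s=ctrl.snapshot(n);V=cam(s);R.setdefault('n',[]);save(s,n+'2')
    R[n]=(s,V)
    if n in('scene','side'):
        for t,z in(('lid_grip',125),('tab_a_top',143),('bucket_rim',95)):
            print(n,t,[(round(q['p'],2),np.round(q['centre'],1),np.round(atz(s,V,q['centre'],z),1)) for q in ctrl.pinpoint(s,t) if np.hypot(*(atz(s,V,q['centre'],z)[:2]-[445,240]))<60])
s=R['w3'][0];f=s['frame']
def crop(f,c,w,k): return cv2.resize(f[max(0,c[1]-w):c[1]+w,max(0,c[0]-w):c[0]+w],(400,400),interpolation=2)
st=np.hstack([crop(R['side'][0]['frame'],(197,190),40,1),crop(f,(254,225),100,1)])
cv2.imwrite('pics/c3.png',cv2.cvtColor(st,4))
E
```

```text
5.8333 [443.4 236.5 231.2] cam [370. 276. 374.] axis [ 0.29 -0.15 -0.95]
  lid [(0.97, array([123.9, 202. ]), array([403.7,  75.5])), (0.9, array([255.7, 174.9]), array([448.3, 237.7]))]
  lid_grip [(0.97, array([255.3, 189.5]), array([444. , 238.9])), (0.63, array([ 98.1, 219.3]), array([399.6,  84.9]))]
  tab_a_top [(0.84, array([ 68. , 224.6]), array([388.8,  70.4])), (0.76, array([283.7, 193.7]), array([453.9, 262.4]))]
  bucket []
  bucket_rim []
lid [(0.92, array([257., 181., 103., 100.])), (0.63, array([380.,  31., 107.,  62.])), (0.57, array([112., 212.,  90.,  82.]))]
bucket [(0.6, array([256., 162., 108., 103.]))]
tab_a [(0.92, array([120., 226.,  19.,  33.])), (0.91, array([ 77., 218.,  27.,  35.])), (0.86, array([229., 191.,  11.,  37.])), (0.8, array([282., 193.,  10.,  38.]))]
scene lid_grip [(0.98, array([290. , 151.6]), array([440.2, 236.2, 125. ]))]
scene tab_a_top [(0.52, array([301.6, 146.3]), array([444.1, 270.7, 143. ]))]
scene bucket_rim [(0.64, array([289.4, 160.2]), array([446.4, 234.5,  95. ]))]
side lid_grip [(0.7, array([197.4, 179. ]), array([454.2, 244.1, 125. ]))]
side tab_a_top [(0.64, array([192.5, 169.8]), array([456.3, 263.3, 143. ]))]
side bucket_rim [(0.9, array([195.9, 188.6]), array([449.3, 248.9,  95. ]))]
```

View pics/c3.png

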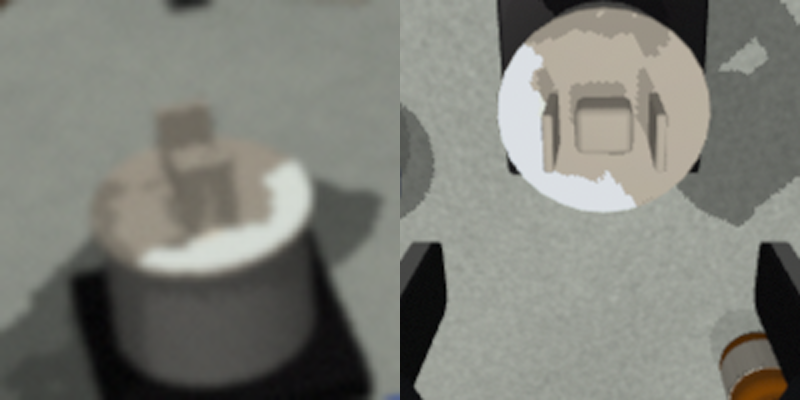

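```bash
cat > d.py <<'E'
from h import *
import pickle
(s1,V1),(s3,V3)=[pickle.load(open(n+'.pkl','rb')) for n in('w1','w3')]
for n,a,b in (('core',(254,96.3),(256.2,189.5)),('tabA',(269,63.3),(285,196)),('tabB',(239.7,125),(228,196)),('gripnet',(252.3,92.6),(255.3,189.5))):
    x,e=tri([ray(s1,V1,a),ray(s3,V3,b)]);print(n,np.round(x,1),np.round(e,1))
a,b=atz(s3,V3,(285,196),143),atz(s3,V3,(228,196),143);d=a-b;print((a+b)/2,np.hypot(*d[:2]),np.degrees(np.arctan2(d[1],d[0])))
print(atz(s3,V3,(256.2,189.5),127))
from scipy.optimize import least_squares
for q in ctrl.outline_of(ctrl.snapshot('wrist'),'lid'):
    if abs(q['box'][0]-256)<20:
        k=max(cv2.findContours(q['mask'].astype(np.uint8),0,1)[0],key=len)[:,0,:]
        p=np.array([atz(s3,V3,x,101)[:2] for x in k])
        r=least_squares(lambda t:np.hypot(*(p-t[:2]).T)-t[2],[445,240,56],loss='soft_l1');print('disc',r.x,np.abs(r.fun).mean())
E
python3 d.py
```

```text
core [445.6 239.  120.7] [0.1 0.1]
tabA [457.1 262.7 141.7] [0.2 0.2]
tabB [433.6 216.1 139.9] [0.1 0.1]
gripnet [443.5 240.6 128.8] [1.3 1.3]
[444.62780225 239.73320618 143.        ] 51.372873930016524 62.60628629238484
[443.81240139 240.00645753 127.        ]
disc [444.78879688 238.43597241  55.0633596 ] 0.41142831858642664
```

Call:
send_rows([
  {"rot":[0,0,0],"slide":[0,3.3,0],"grip":0},
  {"rot":[0,0,0],"slide":[0,0,15],"grip":0},
  {"rot":[0,0,0],"slide":[0,0,15],"grip":0},
  {"rot":[0,0,0],"slide":[0,0,15],"grip":0},
  {"rot":[0,0,0],"slide":[0,0,10],"grip":0},
  {"rot":[0,0,0],"slide":[0,0,10],"grip":0},
  {"rot":[0,0,0],"slide":[0,0,10],"grip":0},
  {"rot":[0,0,0],"slide":[0,0,5],"grip":0},
  {"rot":[0,0,0],"slide":[0,0,5],"grip":0},
  {"rot":[0,0,0],"slide":[0,0,5],"grip":0},
])

```text
time: 7.62
ee_pos: [444.9, 239.6, 141.2]
tool_rot: [[-0.889, 0.459, 0.001], [0.459, 0.889, 0.0], [-0.0, 0.0, -1.0]]
ft_force: [0.5, -0.2, 0.7]
finger_gap: 0.998
grip_force: 0.0
```

Call:
send_rows([
  {"rot":[0,0,0],"slide":[0,0,5],"grip":0},
  {"rot":[0,0,0],"slide":[0,0,5],"grip":0},
  {"rot":[0,0,0],"slide":[0,0,5],"grip":0},
  {"rot":[0,0,0],"slide":[0,0,5],"grip":0},
  {"rot":[0,0,0],"slide":[0,0,5],"grip":0},
  {"rot":[0,0,0],"slide":[0,0,5],"grip":0},
  {"rot":[0,0,0],"slide":[0,0,5],"grip":0},
  {"rot":[0,0,0],"slide":[0,0,0],"grip":0.1},
  {"rot":[0,0,0],"slide":[0,0,0],"grip":0.2},
  {"rot":[0,0,0],"slide":[0,0,0],"grip":0.28},
])

```text
time: 8.45
ee_pos: [444.8, 239.6, 106.5]
tool_rot: [[-0.889, 0.459, 0.0], [0.459, 0.889, 0.0], [-0.0, 0.0, -1.0]]
ft_force: [-0.1, -0.4, -0.5]
finger_gap: 0.721
grip_force: 0.0
```

Call:
send_rows([
  {"rot":[0,0,0],"slide":[0,0,0],"grip":0.28},
  {"rot":[0,0,0],"slide":[0,0,0],"grip":0.29},
  {"rot":[0,0,0],"slide":[0,0,0],"grip":0.3},
  {"rot":[0,0,0],"slide":[0,0,0],"grip":0.3},
  {"rot":[0,0,0],"slide":[0,0,0],"grip":0.31},
  {"rot":[0,0,0],"slide":[0,0,0],"grip":0.31},
  {"rot":[0,0,0],"slide":[0,0,0],"grip":0.32},
  {"rot":[0,0,0],"slide":[0,0,0],"grip":0.32},
  {"rot":[0,0,0],"slide":[0,0,0],"grip":0.32},
  {"rot":[0,0,0],"slide":[0,0,0],"grip":0.32},
])

```text
time: 9.28
ee_pos: [444.6, 239.5, 106.3]
tool_rot: [[-0.889, 0.459, -0.0], [0.459, 0.889, -0.0], [0.0, -0.0, -1.0]]
ft_force: [-1.2, -3.0, 2.3]
finger_gap: 0.679
grip_force: 1.5
```

```bash
cat > t.py <<'E'
from h import *
st=ctrl.read_state();R=np.array(st['tool_rot'])
print(round(st['time'],2),np.round(st['ee_pos'],1),'yaw',round(np.degrees(np.arctan2(R[1,1],R[0,1])),2),'F tool',np.round(R.T@st['ft_force'],1),'M tool',np.round(R.T@st['wrist_torque'],2),'gap mm',round(85*st['finger_gap'],1),'grip',round(st['grip_force'],1),'j',np.round(st['joint_positions']))
E
python3 t.py; python3 - <<'E'
from h import *
s=ctrl.snapshot('wrist'); cv2.imwrite('pics/g.png',cv2.cvtColor(cv2.resize(s['frame'],(768,576)),4))
E
```

```text
9.28 [444.6 239.5 106.3] yaw 62.7 F tool [-0.3 -3.2 -2.3] M tool [ 0.56  0.01 -0.01] gap mm 57.7 grip 1.5 j [ 15.  23.  98.  -0.  58. -48.]
```

View pics/g.png

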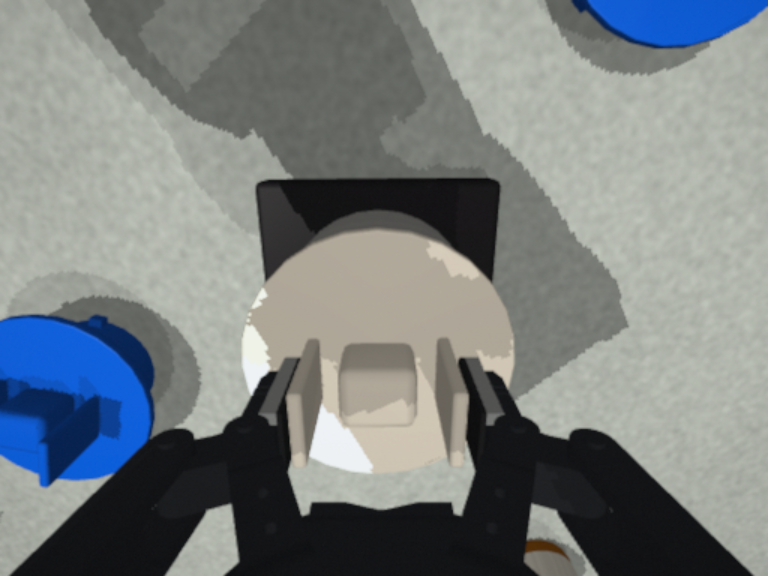

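The picture shows the fingers straddling both tabs at about (288,390) and (470,390). The -y finger touches first (3 N), so I'll shift about 1 mm towards -y and keep closing gently.

Call:
send_rows([
  {"rot":[0,0,0],"slide":[0,-1,0],"grip":0.32},
  {"rot":[0,0,0],"slide":[0,0,0],"grip":0.33},
  {"rot":[0,0,0],"slide":[0,0,0],"grip":0.34},
  {"rot":[0,0,0],"slide":[0,0,0],"grip":0.35},
  {"rot":[0,0,0],"slide":[0,0,0],"grip":0.36},
  {"rot":[0,0,0],"slide":[0,0,0],"grip":0.37},
  {"rot":[0,0,0],"slide":[0,0,0],"grip":0.38},
  {"rot":[0,0,0],"slide":[0,0,0],"grip":0.38},
  {"rot":[0,0,0],"slide":[0,0,0],"grip":0.38},
  {"rot":[0,0,0],"slide":[0,0,0],"grip":0.38},
])

```text
time: 10.17
ee_pos: [444.3, 238.9, 106.6]
tool_rot: [[-0.889, 0.459, 0.001], [0.459, 0.889, 0.0], [-0.0, 0.001, -1.0]]
ft_force: [0.0, -0.8, 4.8]
finger_gap: 0.624
grip_force: 3.9
```

```bash
python3 t.py
```

```text
10.17 [444.3 238.9 106.6] yaw 62.71 F tool [-0.4 -0.7 -4.8] M tool [ 0.17  0.22 -0.11] gap mm 53.1 grip 3.9 j [ 15.  23.  99.   0.  58. -48.]
```

Call:
send_rows([
  {"rot":[0,0,0],"slide":[0,0,-0.3],"grip":0.39},
  {"rot":[0,0,0],"slide":[0,-0.2,-0.3],"grip":0.4},
  {"rot":[0,0,0],"slide":[0,0,-0.3],"grip":0.41},
  {"rot":[0,0,0],"slide":[0,0,-0.3],"grip":0.42},
  {"rot":[0,0,0],"slide":[0,0,-0.3],"grip":0.43},
  {"rot":[0,0,0],"slide":[0,0,-0.2],"grip":0.44},
  {"rot":[0,0,0],"slide":[0,0,-0.2],"grip":0.45},
  {"rot":[0,0,0],"slide":[0,0,-0.2],"grip":0.46},
  {"rot":[0,0,0],"slide":[0,0,0],"grip":0.47},
  {"rot":[0,0,0],"slide":[0,0,0],"grip":0.47},
])

```text
time: 11.0
ee_pos: [444.0, 238.5, 108.3]
tool_rot: [[-0.889, 0.459, -0.0], [0.459, 0.889, -0.0], [0.0, -0.0, -1.0]]
ft_force: [-0.3, -0.4, -0.4]
finger_gap: 0.531
grip_force: 6.8
```

```bash
python3 t.py
```

```text
11.0 [444.  238.5 108.3] yaw 62.7 F tool [ 0.1 -0.5  0.4] M tool [-0.03 -0.02  0.  ] gap mm 45.1 grip 6.8 j [ 15.  23.  98.   0.  58. -48.]
```

Balanced. I'll squeeze to the full-in position.

Call:
send_rows([
  {"rot":[0,0,0],"slide":[0,0,-0.2],"grip":0.48},
  {"rot":[0,0,0],"slide":[0,0,-0.2],"grip":0.485},
  {"rot":[0,0,0],"slide":[0,0,-0.1],"grip":0.49},
  {"rot":[0,0,0],"slide":[0,0,-0.1],"grip":0.495},
  {"rot":[0,0,0],"slide":[0,0,0],"grip":0.5},
  {"rot":[0,0,0],"slide":[0,0,0],"grip":0.5},
  {"rot":[0,0,0],"slide":[0,0,0],"grip":0.5},
  {"rot":[0,0,0],"slide":[0,0,0],"grip":0.5},
  {"rot":[0,0,0],"slide":[0,0,0],"grip":0.5},
  {"rot":[0,0,0],"slide":[0,0,0],"grip":0.5},
])

```text
time: 11.83
ee_pos: [444.1, 238.5, 109.0]
tool_rot: [[-0.889, 0.459, -0.0], [0.459, 0.889, 0.0], [0.0, 0.0, -1.0]]
ft_force: [-0.9, -0.9, -1.7]
finger_gap: 0.501
grip_force: 7.8
```

```bash
python3 t.py
```

```text
11.83 [444.1 238.5 109. ] yaw 62.7 F tool [ 0.4 -1.2  1.7] M tool [-0.03  0.04  0.03] gap mm 42.5 grip 7.8 j [ 15.  23.  98.   0.  59. -48.]
```

Call:
send_rows([
  {"rot":[0,0,0],"slide":[0,0,0],"grip":0.505},
  {"rot":[0,0,0],"slide":[0,0,0],"grip":0.505},
  {"rot":[0,0,0],"slide":[0,0,0],"grip":0.51},
  {"rot":[0,0,0],"slide":[0,0,0],"grip":0.51},
  {"rot":[0,0,0],"slide":[0,0,0],"grip":0.51},
  {"rot":[0,0,0],"slide":[0,0,0],"grip":0.51},
  {"rot":[0,0,0],"slide":[0,0,0],"grip":0.51},
  {"rot":[0,0,0],"slide":[0,0,0],"grip":0.51},
  {"rot":[0,0,0],"slide":[0,0,0],"grip":0.51},
  {"rot":[0,0,0],"slide":[0,0,0],"grip":0.51},
])

```text
time: 12.67
ee_pos: [444.1, 238.5, 109.0]
tool_rot: [[-0.889, 0.459, -0.0], [0.459, 0.889, -0.0], [0.0, -0.0, -1.0]]
ft_force: [0.4, 0.6, -0.9]
finger_gap: 0.49
grip_force: 10.3
```

```bash
python3 t.py
```

```text
12.67 [444.1 238.5 109. ] yaw 62.7 F tool [-0.1  0.7  0.9] M tool [ 0.03  0.   -0.03] gap mm 41.6 grip 10.3 j [ 15.  23.  98.  -0.  59. -48.]
```

Call:
send_rows([
  {"rot":[0,0,0],"slide":[0,0,0],"grip":0.515},
  {"rot":[0,0,0],"slide":[0,0,0],"grip":0.515},
  {"rot":[0,0,0],"slide":[0,0,0],"grip":0.52},
  {"rot":[0,0,0],"slide":[0,0,0],"grip":0.52},
  {"rot":[0,0,0],"slide":[0,0,0],"grip":0.52},
  {"rot":[0,0,0],"slide":[0,0,0],"grip":0.52},
  {"rot":[0,0,0],"slide":[0,0,0],"grip":0.52},
  {"rot":[0,0,0],"slide":[0,0,0],"grip":0.52},
  {"rot":[0,0,0],"slide":[0,0,0],"grip":0.52},
  {"rot":[0,0,0],"slide":[0,0,0],"grip":0.52},
])

```text
time: 13.5
ee_pos: [444.1, 238.5, 109.0]
tool_rot: [[-0.889, 0.459, -0.0], [0.459, 0.889, 0.0], [0.0, 0.0, -1.0]]
ft_force: [0.2, 0.5, -0.8]
finger_gap: 0.48
grip_force: 17.3
```

```bash
python3 t.py
```

```text
13.5 [444.1 238.5 109. ] yaw 62.7 F tool [0.  0.5 0.8] M tool [ 0.03 -0.06  0.01] gap mm 40.8 grip 17.3 j [ 15.  23.  98.   0.  59. -48.]
```

Grip is 17 N, within the range. Now turning anticlockwise (negative about tool z).

Call:
send_rows([
  {"rot":[0,0,-1],"slide":[0,0,0],"grip":0.52},
  {"rot":[0,0,-1],"slide":[0,0,0],"grip":0.52},
  {"rot":[0,0,-1],"slide":[0,0,0],"grip":0.52},
  {"rot":[0,0,-1],"slide":[0,0,0],"grip":0.52},
  {"rot":[0,0,-1],"slide":[0,0,0],"grip":0.52},
  {"rot":[0,0,-1],"slide":[0,0,0],"grip":0.52},
  {"rot":[0,0,-1],"slide":[0,0,0],"grip":0.52},
  {"rot":[0,0,-1],"slide":[0,0,0],"grip":0.52},
  {"rot":[0,0,-1],"slide":[0,0,0],"grip":0.52},
  {"rot":[0,0,-1],"slide":[0,0,0],"grip":0.52},
])

```text
time: 14.33
ee_pos: [444.1, 238.5, 109.0]
tool_rot: [[-0.955, 0.296, 0.0], [0.296, 0.955, -0.0], [-0.0, 0.0, -1.0]]
ft_force: [-0.3, 0.2, -2.0]
finger_gap: 0.484
grip_force: 17.3
```

```bash
python3 t.py
```

```text
14.33 [444.1 238.5 109. ] yaw 72.8 F tool [0.3 0.1 2. ] M tool [-0.03  0.01  0.  ] gap mm 41.1 grip 17.3 j [ 15.  23.  98.  -0.  59. -58.]
```

Call:
send_rows([
  {"rot":[0,0,-2],"slide":[0,0,0],"grip":0.52},
  {"rot":[0,0,-2],"slide":[0,0,0],"grip":0.52},
  {"rot":[0,0,-2],"slide":[0,0,0],"grip":0.52},
  {"rot":[0,0,-2],"slide":[0,0,0],"grip":0.52},
  {"rot":[0,0,-2],"slide":[0,0,0],"grip":0.52},
  {"rot":[0,0,-2],"slide":[0,0,0],"grip":0.52},
  {"rot":[0,0,-2],"slide":[0,0,0],"grip":0.52},
  {"rot":[0,0,-2],"slide":[0,0,0],"grip":0.52},
  {"rot":[0,0,-2],"slide":[0,0,0],"grip":0.52},
  {"rot":[0,0,-2],"slide":[0,0,0],"grip":0.52},
])

```text
time: 15.17
ee_pos: [444.1, 238.5, 109.0]
tool_rot: [[-0.999, -0.05, 0.0], [-0.05, 0.999, 0.0], [-0.0, 0.0, -1.0]]
ft_force: [-1.2, 0.1, -1.2]
finger_gap: 0.487
grip_force: 17.3
```

```bash
python3 t.py;python3 - <<'E'
from h import *
s=ctrl.snapshot('wrist'); cv2.imwrite('pics/g2.png',cv2.cvtColor(cv2.resize(s['frame'],(768,576)),4))
E
```

```text
15.17 [444.1 238.5 109. ] yaw 92.85 F tool [1.2 0.2 1.2] M tool [-0.03 -0.03 -0.05] gap mm 41.4 grip 17.3 j [ 15.  23.  98.   0.  59. -78.]
```

View pics/g2.png

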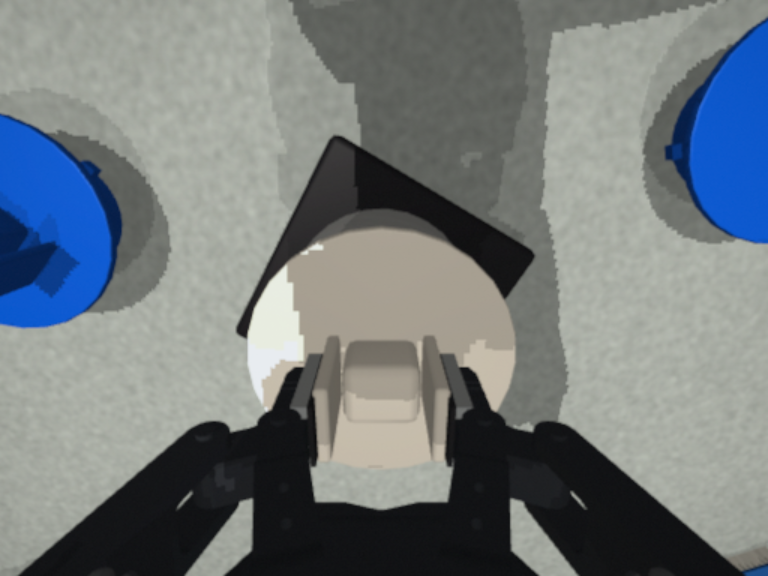

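The lid turns with the gripper: the core at (380,380) stays aligned with the tool while the holder has turned about 30° behind it. Now small steps, feeling for the stop.

Call:
send_rows([
  {"rot":[0,0,-0.5],"slide":[0,0,0],"grip":0.52},
  {"rot":[0,0,-0.5],"slide":[0,0,0],"grip":0.52},
  {"rot":[0,0,-0.5],"slide":[0,0,0],"grip":0.52},
  {"rot":[0,0,-0.5],"slide":[0,0,0],"grip":0.52},
  {"rot":[0,0,-0.5],"slide":[0,0,0],"grip":0.52},
  {"rot":[0,0,-0.5],"slide":[0,0,0],"grip":0.52},
  {"rot":[0,0,-0.5],"slide":[0,0,0],"grip":0.52},
  {"rot":[0,0,-0.5],"slide":[0,0,0],"grip":0.52},
  {"rot":[0,0,-0.5],"slide":[0,0,0],"grip":0.52},
  {"rot":[0,0,-0.5],"slide":[0,0,0],"grip":0.52},
])

```text
time: 16.05
ee_pos: [444.1, 238.5, 109.0]
tool_rot: [[-0.991, -0.135, 0.0], [-0.135, 0.991, 0.0], [-0.0, 0.0, -1.0]]
ft_force: [0.2, -0.5, -1.7]
finger_gap: 0.484
grip_force: 17.3
```

```bash
python3 t.py
```

```text
16.05 [444.1 238.5 109. ] yaw 97.75 F tool [-0.1 -0.6  1.7] M tool [-0.01 -0.02  0.02] gap mm 41.1 grip 17.3 j [ 15.  23.  98.   0.  59. -83.]
```

Call:
send_rows([
  {"rot":[0,0,-0.4],"slide":[0,0,0],"grip":0.52},
  {"rot":[0,0,-0.4],"slide":[0,0,0],"grip":0.52},
  {"rot":[0,0,-0.4],"slide":[0,0,0],"grip":0.52},
  {"rot":[0,0,-0.4],"slide":[0,0,0],"grip":0.52},
  {"rot":[0,0,-0.4],"slide":[0,0,0],"grip":0.52},
  {"rot":[0,0,-0.4],"slide":[0,0,0],"grip":0.52},
  {"rot":[0,0,-0.4],"slide":[0,0,0],"grip":0.52},
  {"rot":[0,0,-0.4],"slide":[0,0,0],"grip":0.52},
  {"rot":[0,0,-0.4],"slide":[0,0,0],"grip":0.52},
  {"rot":[0,0,-0.4],"slide":[0,0,0],"grip":0.52},
])

```text
time: 16.88
ee_pos: [444.1, 238.5, 109.0]
tool_rot: [[-0.979, -0.203, -0.0], [-0.203, 0.979, 0.0], [0.0, 0.0, -1.0]]
ft_force: [0.4, -0.2, -2.0]
finger_gap: 0.482
grip_force: 17.3
```

```bash
python3 t.py
```

```text
16.88 [444.1 238.5 109. ] yaw 101.74 F tool [-0.4 -0.3  2. ] M tool [-0.02  0.05  0.05] gap mm 40.9 grip 17.3 j [ 15.  23.  98.   0.  59. -87.]
```

Call:
send_rows([
  {"rot":[0,0,-0.4],"slide":[0,0,0],"grip":0.52},
  {"rot":[0,0,-0.4],"slide":[0,0,0],"grip":0.52},
  {"rot":[0,0,-0.4],"slide":[0,0,0],"grip":0.52},
  {"rot":[0,0,-0.4],"slide":[0,0,0],"grip":0.52},
  {"rot":[0,0,-0.4],"slide":[0,0,0],"grip":0.52},
  {"rot":[0,0,-0.4],"slide":[0,0,0],"grip":0.52},
  {"rot":[0,0,-0.4],"slide":[0,0,0],"grip":0.52},
  {"rot":[0,0,-0.4],"slide":[0,0,0],"grip":0.52},
  {"rot":[0,0,-0.4],"slide":[0,0,0],"grip":0.52},
  {"rot":[0,0,-0.4],"slide":[0,0,0],"grip":0.52},
])

```text
time: 17.72
ee_pos: [444.1, 238.5, 109.0]
tool_rot: [[-0.963, -0.271, 0.0], [-0.271, 0.963, 0.0], [-0.0, 0.0, -1.0]]
ft_force: [-0.7, -0.2, -2.1]
finger_gap: 0.486
grip_force: 17.3
```

```bash
python3 t.py
```

```text
17.72 [444.1 238.5 109. ] yaw 105.74 F tool [ 0.7 -0.   2.1] M tool [-0.03  0.01 -0.02] gap mm 41.3 grip 17.3 j [ 15.  23.  98.   0.  59. -91.]
```

Call:
send_rows([
  {"rot":[0,0,-0.4],"slide":[0,0,0],"grip":0.52},
  {"rot":[0,0,-0.4],"slide":[0,0,0],"grip":0.52},
  {"rot":[0,0,-0.4],"slide":[0,0,0],"grip":0.52},
  {"rot":[0,0,-0.4],"slide":[0,0,0],"grip":0.52},
  {"rot":[0,0,-0.4],"slide":[0,0,0],"grip":0.52},
  {"rot":[0,0,-0.4],"slide":[0,0,0],"grip":0.52},
  {"rot":[0,0,-0.4],"slide":[0,0,0],"grip":0.52},
  {"rot":[0,0,-0.4],"slide":[0,0,0],"grip":0.52},
  {"rot":[0,0,-0.4],"slide":[0,0,0],"grip":0.52},
  {"rot":[0,0,-0.4],"slide":[0,0,0],"grip":0.52},
])

```text
time: 18.55
ee_pos: [444.1, 238.5, 109.0]
tool_rot: [[-0.941, -0.338, 0.0], [-0.338, 0.941, -0.0], [-0.0, -0.0, -1.0]]
ft_force: [0.7, -0.6, -2.2]
finger_gap: 0.484
grip_force: 17.3
```

```bash
python3 t.py
```

```text
18.55 [444.1 238.5 109. ] yaw 109.74 F tool [-0.5 -0.8  2.2] M tool [ 0.05 -0.01 -0.01] gap mm 41.1 grip 17.3 j [ 15.  23.  98.  -0.  59. -95.]
```

Call:
send_rows([
  {"rot":[0,0,-0.4],"slide":[0,0,0],"grip":0.52},
  {"rot":[0,0,-0.4],"slide":[0,0,0],"grip":0.52},
  {"rot":[0,0,-0.4],"slide":[0,0,0],"grip":0.52},
  {"rot":[0,0,-0.4],"slide":[0,0,0],"grip":0.52},
  {"rot":[0,0,-0.4],"slide":[0,0,0],"grip":0.52},
  {"rot":[0,0,-0.4],"slide":[0,0,0],"grip":0.52},
  {"rot":[0,0,-0.4],"slide":[0,0,0],"grip":0.52},
  {"rot":[0,0,-0.4],"slide":[0,0,0],"grip":0.52},
  {"rot":[0,0,-0.4],"slide":[0,0,0],"grip":0.52},
  {"rot":[0,0,-0.4],"slide":[0,0,0],"grip":0.52},
])

```text
time: 19.38
ee_pos: [444.2, 238.3, 109.0]
tool_rot: [[-0.916, -0.402, 0.0], [-0.402, 0.916, -0.0], [-0.0, -0.0, -1.0]]
ft_force: [1.0, -3.3, -1.8]
finger_gap: 0.485
grip_force: 17.5
```

```bash
python3 t.py
```

```text
19.38 [444.2 238.3 109. ] yaw 113.7 F tool [ 0.4 -3.4  1.8] M tool [0.64 0.02 0.56] gap mm 41.2 grip 17.5 j [ 15.  23.  98.  -0.  59. -99.]
```

Stop felt: 0.56 N m, about 51° into the turn. I'll ease back slightly right away and give way to the side load.

Call:
send_rows([
  {"rot":[0,0,0.5],"slide":[0,-0.3,0],"grip":0.52},
  {"rot":[0,0,0.5],"slide":[0,0,0],"grip":0.52},
  {"rot":[0,0,0],"slide":[0,0,0],"grip":0.52},
  {"rot":[0,0,0],"slide":[0,0,0],"grip":0.52},
  {"rot":[0,0,0],"slide":[0,0,0],"grip":0.52},
  {"rot":[0,0,0],"slide":[0,0,0],"grip":0.52},
  {"rot":[0,0,0],"slide":[0,0,0],"grip":0.52},
  {"rot":[0,0,0],"slide":[0,0,0],"grip":0.52},
  {"rot":[0,0,0],"slide":[0,0,0],"grip":0.52},
  {"rot":[0,0,0],"slide":[0,0,0],"grip":0.52},
])

```text
time: 20.22
ee_pos: [444.2, 238.2, 109.0]
tool_rot: [[-0.923, -0.386, -0.0], [-0.386, 0.923, 0.0], [0.0, 0.0, -1.0]]
ft_force: [1.4, -1.3, -1.8]
finger_gap: 0.481
grip_force: 17.3
```

```bash
python3 t.py
```

```text
20.22 [444.2 238.2 109. ] yaw 112.7 F tool [-0.8 -1.8  1.8] M tool [ 0.41 -0.06  0.13] gap mm 40.9 grip 17.3 j [ 15.  23.  98.   0.  59. -98.]
```

Call:
send_rows([
  {"rot":[0,0,0],"slide":[0,-0.2,-0.3],"grip":0.52},
  {"rot":[0,0,0],"slide":[0,0,-0.3],"grip":0.52},
  {"rot":[0,0,0],"slide":[0,0,-0.3],"grip":0.52},
  {"rot":[0,0,0],"slide":[0,0,-0.3],"grip":0.52},
  {"rot":[0,0,0],"slide":[0,0,-0.3],"grip":0.52},
  {"rot":[0,0,0],"slide":[0,0,-0.3],"grip":0.52},
  {"rot":[0,0,0],"slide":[0,0,-0.3],"grip":0.52},
  {"rot":[0,0,0],"slide":[0,0,-0.3],"grip":0.52},
  {"rot":[0,0,0],"slide":[0,0,-0.3],"grip":0.52},
  {"rot":[0,0,0],"slide":[0,0,0],"grip":0.52},
])

```text
time: 21.05
ee_pos: [444.1, 238.1, 111.8]
tool_rot: [[-0.923, -0.386, -0.0], [-0.386, 0.923, 0.0], [0.0, 0.0, -1.0]]
ft_force: [-1.6, -1.1, -3.8]
finger_gap: 0.483
grip_force: 17.3
```

```bash
python3 t.py
```

```text
21.05 [444.1 238.1 111.8] yaw 112.7 F tool [ 1.8 -0.4  3.8] M tool [-0.02  0.21  0.23] gap mm 41.0 grip 17.3 j [ 15.  23.  98.   0.  59. -98.]
```

Call:
send_rows([
  {"rot":[0,0,0],"slide":[0,0,-0.5],"grip":0.52},
  {"rot":[0,0,0],"slide":[0,0,-0.5],"grip":0.52},
  {"rot":[0,0,0],"slide":[0,0,-0.5],"grip":0.52},
  {"rot":[0,0,0],"slide":[0,0,-0.5],"grip":0.52},
  {"rot":[0,0,0],"slide":[0,0,-0.5],"grip":0.52},
  {"rot":[0,0,0],"slide":[0,0,-0.5],"grip":0.52},
  {"rot":[0,0,0],"slide":[0,0,-0.5],"grip":0.52},
  {"rot":[0,0,0],"slide":[0,0,-0.5],"grip":0.52},
  {"rot":[0,0,0],"slide":[0,0,-0.5],"grip":0.52},
  {"rot":[0,0,0],"slide":[0,0,0],"grip":0.52},
])

```text
time: 21.88
ee_pos: [444.2, 238.1, 116.2]
tool_rot: [[-0.923, -0.386, -0.0], [-0.386, 0.923, 0.0], [0.0, 0.0, -1.0]]
ft_force: [-1.6, 0.6, -7.6]
finger_gap: 0.481
grip_force: 16.7
```

```bash
python3 t.py
```

```text
21.88 [444.2 238.1 116.2] yaw 112.69 F tool [1.2 1.1 7.6] M tool [-0.12  0.16  0.4 ] gap mm 40.9 grip 16.7 j [ 15.  22.  98.   0.  60. -98.]
```

```bash
python3 - <<'E'
from h import *
s=ctrl.snapshot('side');w=ctrl.snapshot('wrist')
a=cv2.resize(s['frame'][150:230,157:237],(400,400),interpolation=2);b=cv2.resize(w['frame'][120:320,156:356],(400,400),interpolation=2)
cv2.imwrite('pics/l.png',cv2.cvtColor(np.hstack([a,b]),4))
E
python3 t.py
```

```text
21.98 [444.2 238.  116.2] yaw 112.7 F tool [1.2 0.6 7.3] M tool [-0.1   0.15  0.4 ] gap mm 41.3 grip 16.8 j [ 15.  22.  98.   0.  60. -98.]
```

View pics/l.png

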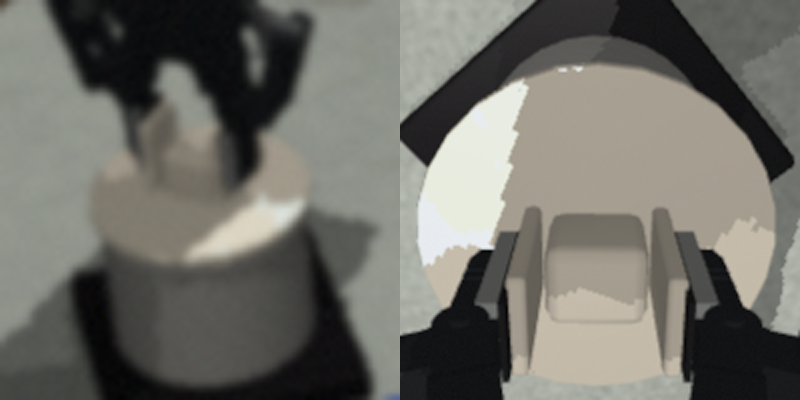

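The disc is still about 178 px wide in the wrist view, and it's about 2 px higher in the side view. So the lid is rising with the hand and the load is rubbing at the stop. I'll ease back 1° and continue the lift.

Call:
send_rows([
  {"rot":[0,0,0.5],"slide":[0,0,0],"grip":0.52},
  {"rot":[0,0,0.5],"slide":[0,0,0],"grip":0.52},
  {"rot":[0,0,0.3],"slide":[0.3,0,0],"grip":0.52},
  {"rot":[0,0,0],"slide":[0,0,0],"grip":0.52},
  {"rot":[0,0,0],"slide":[0,0,-0.5],"grip":0.52},
  {"rot":[0,0,0],"slide":[0,0,-0.5],"grip":0.52},
  {"rot":[0,0,0],"slide":[0,0,-0.5],"grip":0.52},
  {"rot":[0,0,0],"slide":[0,0,-0.5],"grip":0.52},
  {"rot":[0,0,0],"slide":[0,0,0],"grip":0.52},
  {"rot":[0,0,0],"slide":[0,0,0],"grip":0.52},
])

```text
time: 22.82
ee_pos: [444.1, 237.9, 118.3]
tool_rot: [[-0.931, -0.365, 0.0], [-0.365, 0.931, 0.0], [-0.0, -0.0, -1.0]]
ft_force: [0.5, 0.6, -1.6]
finger_gap: 0.486
grip_force: 17.7
```

```bash
python3 t.py
```

```text
22.82 [444.1 237.9 118.3] yaw 111.4 F tool [-0.6  0.4  1.6] M tool [-0.14 -0.03 -0.02] gap mm 41.3 grip 17.7 j [ 15.  22.  98.  -0.  60. -97.]
```

Call:
send_rows([
  {"rot":[0,0,0],"slide":[0,0,-1.5],"grip":0.52},
  {"rot":[0,0,0],"slide":[0,0,-1.5],"grip":0.52},
  {"rot":[0,0,0],"slide":[0,0,-1.5],"grip":0.52},
  {"rot":[0,0,0],"slide":[0,0,-1.5],"grip":0.52},
  {"rot":[0,0,0],"slide":[0,0,-1.5],"grip":0.52},
  {"rot":[0,0,0],"slide":[0,0,-1.5],"grip":0.52},
  {"rot":[0,0,0],"slide":[0,0,-1.5],"grip":0.52},
  {"rot":[0,0,0],"slide":[0,0,-1.5],"grip":0.52},
  {"rot":[0,0,0],"slide":[0,0,-1.5],"grip":0.52},
  {"rot":[0,0,0],"slide":[0,0,-1.5],"grip":0.52},
])

```text
time: 23.65
ee_pos: [444.0, 237.9, 133.4]
tool_rot: [[-0.931, -0.365, 0.0], [-0.365, 0.931, -0.0], [-0.0, -0.0, -1.0]]
ft_force: [-0.4, 0.4, -1.3]
finger_gap: 0.485
grip_force: 17.6
```

```bash
python3 t.py
```

```text
23.65 [444.  237.9 133.4] yaw 111.4 F tool [0.2 0.5 1.3] M tool [0.03 0.02 0.01] gap mm 41.2 grip 17.6 j [ 15.  21.  97.  -0.  62. -97.]
```

Call:
send_rows([
  {"rot":[0,0,0],"slide":[0,0,-3],"grip":0.52},
  {"rot":[0,0,0],"slide":[0,0,-4],"grip":0.52},
  {"rot":[0,0,0],"slide":[0,0,-5],"grip":0.52},
  {"rot":[0,0,0],"slide":[0,0,-6],"grip":0.52},
  {"rot":[0,0,0],"slide":[0,0,-8],"grip":0.52},
  {"rot":[0,0,0],"slide":[0,0,-8],"grip":0.52},
  {"rot":[0,0,0],"slide":[0,0,-8],"grip":0.52},
  {"rot":[0,0,0],"slide":[0,0,-8],"grip":0.52},
  {"rot":[0,0,0],"slide":[0,0,-8],"grip":0.52},
  {"rot":[0,0,0],"slide":[0,0,-4],"grip":0.52},
])

```text
time: 24.48
ee_pos: [444.3, 238.1, 196.6]
tool_rot: [[-0.931, -0.365, 0.002], [-0.365, 0.931, 0.0], [-0.002, -0.0, -1.0]]
ft_force: [-0.1, 1.1, -2.2]
finger_gap: 0.486
grip_force: 17.6
```

```bash
python3 t.py; python3 - <<'E'
from h import *
st=ctrl.read_state()
rs=[]
for n in('scene','side','wrist'):
    s=ctrl.snapshot(n);V=cam(s,st)
    for q in ctrl.outline_of(s,'tray'):
        k=max(cv2.findContours(q['mask'].astype(np.uint8),0,1)[0],key=cv2.contourArea)[:,0,:]
        p=np.array([atz(s,V,x,22)[:2] for x in k]).astype(np.float32)
        (c,wh,a)=cv2.minAreaRect(p)
        print(n,round(q['p'],2),'rect z22',np.round(c,1),np.round(wh),round(a))
    for q in ctrl.pinpoint(s,'tray'):
        print(n,q['p'],atz(s,V,q['centre'],0)[:2],q['centre'])
        if q['p']>.8: rs.append(ray(s,V,q['centre']))
if len(rs)>1: print(tri(rs))
E
```

```text
24.48 [444.3 238.1 196.6] yaw 111.4 F tool [-0.3  1.   2.2] M tool [ 0.02 -0.02  0.06] gap mm 41.3 grip 17.6 j [ 15.  17.  92.  -0.  70. -97.]
scene 0.87 rect z22 [ 452.7 -201.9] [150. 136.] 28
scene 0.92 [ 433.80491807 -206.46656202] [152.8, 200.7]
side 0.72 rect z22 [ 435.2 -209.1] [150. 132.] 28
side 0.55 [572.69840743 407.1099822 ] [197.8, 174.3]
```

Call:
send_rows([
  {"rot":[0,0,7],"slide":[0,0,0],"grip":0.52},
  {"rot":[0,0,7],"slide":[0,0,0],"grip":0.52},
  {"rot":[0,0,7],"slide":[0,0,0],"grip":0.52},
  {"rot":[0,0,7],"slide":[0,0,0],"grip":0.52},
  {"rot":[0,0,7],"slide":[0,0,0],"grip":0.52},
  {"rot":[0,0,7],"slide":[0,0,0],"grip":0.52},
  {"rot":[0,0,7],"slide":[0,0,0],"grip":0.52},
  {"rot":[0,0,0],"slide":[-2.5,-5,0],"grip":0.52},
  {"rot":[0,0,0],"slide":[-5,-10,0],"grip":0.52},
  {"rot":[0,0,0],"slide":[-8,-15,0],"grip":0.52},
])

```text
time: 25.77
ee_pos: [443.6, 203.7, 195.0]
tool_rot: [[-0.889, 0.458, -0.0], [0.458, 0.889, -0.0], [0.0, -0.0, -1.0]]
ft_force: [-0.7, 0.2, -1.9]
finger_gap: 0.487
grip_force: 17.6
```

Call:
send_rows([
  {"rot":[0,0,0],"slide":[-10,-19,0],"grip":0.52},
  {"rot":[0,0,0],"slide":[-10,-19,0],"grip":0.52},
  {"rot":[0,0,0],"slide":[-10,-19,0],"grip":0.52},
  {"rot":[0,0,0],"slide":[-10,-19,0],"grip":0.52},
  {"rot":[0,0,0],"slide":[-10,-19,0],"grip":0.52},
  {"rot":[0,0,0],"slide":[-10,-19,0],"grip":0.52},
  {"rot":[0,0,0],"slide":[-10,-19,0],"grip":0.52},
  {"rot":[0,0,0],"slide":[-10,-19,0],"grip":0.52},
  {"rot":[0,0,0],"slide":[-6,-12,0],"grip":0.52},
  {"rot":[0,0,0],"slide":[-3,-6,0],"grip":0.52},
])

```text
time: 26.6
ee_pos: [443.6, 10.2, 195.2]
tool_rot: [[-0.887, 0.462, -0.0], [0.462, 0.887, -0.0], [-0.0, -0.0, -1.0]]
ft_force: [0.4, -0.1, -2.3]
finger_gap: 0.484
grip_force: 17.6
```

```bash
cat > tr.py <<'E'
from h import *
st=ctrl.read_state()
for n in('scene','side','wrist'):
    s=ctrl.snapshot(n);V=cam(s,st);save(s,n+'T')
    for q in ctrl.outline_of(s,'tray')[:2]:
        k=max(cv2.findContours(q['mask'].astype(np.uint8),0,1)[0],key=cv2.contourArea)[:,0,:]
        c,wh,a=cv2.minAreaRect(np.array([atz(s,V,x,22)[:2] for x in k]).astype(np.float32))
        print(n,round(q['p'],2),'rect z22',np.round(c,1),np.round(wh),round(a),np.round(q['box']))
    for t,z in(('tray',0),('lid',56)):
      for q in ctrl.pinpoint(s,t)[:3]: print(n,t,round(q['p'],2),np.round(atz(s,V,q['centre'],z)[:2]),np.round(q['centre']))
E
python3 t.py;python3 tr.py
```

```text
26.6 [443.6  10.2 195.2] yaw 62.49 F tool [-0.4  0.1  2.3] M tool [-0.03 -0.01  0.01] gap mm 41.1 grip 17.6 j [-14.  10. 102.  -0.  68. -76.]
scene 0.81 rect z22 [ 449.1 -202.6] [155. 136.] 27 [156. 201.  63.  50.]
scene tray 0.92 [ 432. -200.] [155. 200.]
scene tray 0.43 [268.  26.] [217. 156.]
scene lid 0.78 [406. 415.] [337. 153.]
scene lid 0.74 [452.  29.] [226. 180.]
scene lid 0.61 [350.  17.] [217. 160.]
side 0.94 rect z22 [ 435.9 -208.9] [147. 131.] 27 [333. 312.  70.  66.]
side tray 0.89 [ 446. -203.] [333. 312.]
side lid 0.95 [516.  77.] [262. 218.]
side lid 0.85 [299. 365.] [123. 208.]
side lid 0.84 [375.   5.] [241. 262.]
wrist 0.91 rect z22 [ 440.7 -200.9] [130. 141.] 28 [105. 237. 120. 116.]
wrist tray 0.62 [ 447. -204.] [118. 239.]
wrist lid 0.9 [481.  -6.] [256. 215.]
wrist lid 0.59 [402.  43.] [262. 132.]
```

Call:
send_rows([
  {"rot":[0,0,0],"slide":[-4,-8,0],"grip":0.52},
  {"rot":[0,0,0],"slide":[-10,-20,0],"grip":0.52},
  {"rot":[0,0,0],"slide":[-13,-25,0],"grip":0.52},
  {"rot":[0,0,0],"slide":[-13,-25,0],"grip":0.52},
  {"rot":[0,0,0],"slide":[-13,-25,0],"grip":0.52},
  {"rot":[0,0,0],"slide":[-13,-25,0],"grip":0.52},
  {"rot":[0,0,0],"slide":[-13,-25,0],"grip":0.52},
  {"rot":[0,0,0],"slide":[-10,-19,0],"grip":0.52},
  {"rot":[0,0,0],"slide":[-7,-12,0],"grip":0.52},
  {"rot":[0,0,0],"slide":[-3,-6,0],"grip":0.52},
])

```text
time: 28.03
ee_pos: [443.5, -203.8, 195.0]
tool_rot: [[-0.885, 0.465, -0.0], [0.465, 0.885, -0.0], [0.0, -0.0, -1.0]]
ft_force: [0.4, 0.6, -2.2]
finger_gap: 0.485
grip_force: 17.6
```

Call:
send_rows([
  {"rot":[0,0,0],"slide":[0,0,0],"grip":0.52},
  {"rot":[0,0,0],"slide":[0,0,10],"grip":0.52},
  {"rot":[0,0,0],"slide":[0,0,10],"grip":0.52},
  {"rot":[0,0,0],"slide":[0,0,10],"grip":0.52},
  {"rot":[0,0,0],"slide":[0,0,10],"grip":0.52},
  {"rot":[0,0,0],"slide":[0,0,10],"grip":0.52},
  {"rot":[0,0,0],"slide":[0,0,10],"grip":0.52},
  {"rot":[0,0,0],"slide":[0,0,10],"grip":0.52},
  {"rot":[0,0,0],"slide":[0,0,10],"grip":0.52},
  {"rot":[0,0,0],"slide":[0,0,0],"grip":0.52},
])

```text
time: 28.87
ee_pos: [442.9, -201.4, 113.1]
tool_rot: [[-0.886, 0.463, -0.003], [0.463, 0.886, 0.002], [0.003, 0.001, -1.0]]
ft_force: [-1.0, 0.2, -2.1]
finger_gap: 0.484
grip_force: 17.6
```

```bash
python3 t.py;python3 tr.py; python3 - <<'E'
import cv2,numpy as np
a=cv2.resize(cv2.imread('pics/wristT.png'),(400,300));b=cv2.resize(cv2.imread('pics/sideT.png')[240:360,260:420],(400,300));cv2.imwrite('pics/ap.png',np.hstack([a,b]))
E
```

```text
28.87 [ 442.9 -201.4  113.1] yaw 62.4 F tool [ 1.  -0.2  2.1] M tool [-0.05 -0.   -0.03] gap mm 41.1 grip 17.6 j [ -38.   21.  101.   -0.   58. -101.]
scene 0.87 rect z22 [ 451.3 -199.5] [145. 136.] 27 [156. 207.  63.  43.]
scene tray 0.72 [ 444. -200.] [155. 203.]
scene lid 0.89 [391. 417.] [336. 150.]
scene lid 0.72 [453.  45.] [231. 180.]
scene lid 0.66 [ 428. -204.] [150. 187.]
side 0.87 rect z22 [ 433.8 -210. ] [144. 133.] 29 [334. 314.  69.  59.]
side tray 0.85 [ 452. -205.] [336. 311.]
side tray 0.39 [445. 244.] [200. 219.]
side lid 0.67 [ 449. -200.] [335. 292.]
side lid 0.67 [361.   1.] [238. 266.]
side lid 0.63 [308. 375.] [124. 204.]
wrist 0.66 rect z22 [ 441.7 -202.3] [128. 129.] 27 [254. 157. 190. 133.]
wrist 0.61 rect z22 [ 483.5 -223.2] [169. 175.] 22 [254. 230. 175. 160.]
wrist lid 0.98 [398.  -2.] [495.  18.]
wrist lid 0.69 [ 445. -199.] [256. 211.]
```

View pics/ap.png

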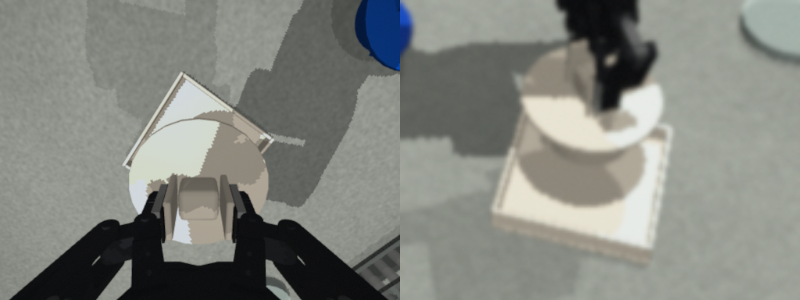

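The lid at wrist (198,185) sits above the tray at (200,130), and the side view shows it within the walls. Lowering.

Call:
send_rows([
  {"rot":[0,0,0],"slide":[-1.5,-2,0],"grip":0.52},
  {"rot":[0,0,0],"slide":[0,0,6],"grip":0.52},
  {"rot":[0,0,0],"slide":[0,0,7],"grip":0.52},
  {"rot":[0,0,0],"slide":[0,0,7],"grip":0.52},
  {"rot":[0,0,0],"slide":[0,0,7],"grip":0.52},
  {"rot":[0,0,0],"slide":[0,0,7],"grip":0.52},
  {"rot":[0,0,0],"slide":[0,0,6],"grip":0.52},
  {"rot":[0,0,0],"slide":[0,0,5],"grip":0.52},
  {"rot":[0,0,0],"slide":[0,0,2],"grip":0.52},
  {"rot":[0,0,0],"slide":[0,0,0],"grip":0.52},
])

```text
time: 30.3
ee_pos: [443.9, -204.3, 67.7]
tool_rot: [[-0.886, 0.463, -0.001], [0.463, 0.886, 0.001], [0.001, 0.0, -1.0]]
ft_force: [0.1, 0.4, -1.8]
finger_gap: 0.481
grip_force: 17.6
```

Call:
send_rows([
  {"rot":[0,0,0],"slide":[0,0,0.4],"grip":0.52},
  {"rot":[0,0,0],"slide":[0,0,0.4],"grip":0.52},
  {"rot":[0,0,0],"slide":[0,0,0.4],"grip":0.52},
  {"rot":[0,0,0],"slide":[0,0,0.4],"grip":0.52},
  {"rot":[0,0,0],"slide":[0,0,0.4],"grip":0.52},
  {"rot":[0,0,0],"slide":[0,0,0.4],"grip":0.52},
  {"rot":[0,0,0],"slide":[0,0,0.4],"grip":0.52},
  {"rot":[0,0,0],"slide":[0,0,0.4],"grip":0.52},
  {"rot":[0,0,0],"slide":[0,0,0.4],"grip":0.52},
  {"rot":[0,0,0],"slide":[0,0,0.4],"grip":0.52},
])

```text
time: 31.13
ee_pos: [444.1, -204.4, 64.2]
tool_rot: [[-0.886, 0.463, 0.0], [0.463, 0.886, -0.0], [-0.0, -0.0, -1.0]]
ft_force: [-0.1, 0.8, -1.4]
finger_gap: 0.485
grip_force: 17.6
```

```bash
python3 t.py
```

```text
31.13 [ 444.1 -204.4   64.2] yaw 62.4 F tool [0.4 0.7 1.4] M tool [ 0.03 -0.02  0.04] gap mm 41.2 grip 17.6 j [ -38.   25.  103.   -0.   51. -101.]
```

Call:
send_rows([
  {"rot":[0,0,0],"slide":[0,0,0.5],"grip":0.52},
  {"rot":[0,0,0],"slide":[0,0,0.5],"grip":0.52},
  {"rot":[0,0,0],"slide":[0,0,0.5],"grip":0.52},
  {"rot":[0,0,0],"slide":[0,0,0.5],"grip":0.52},
  {"rot":[0,0,0],"slide":[0,0,0.5],"grip":0.52},
  {"rot":[0,0,0],"slide":[0,0,0.5],"grip":0.52},
  {"rot":[0,0,0],"slide":[0,0,0.5],"grip":0.52},
  {"rot":[0,0,0],"slide":[0,0,0.5],"grip":0.52},
  {"rot":[0,0,0],"slide":[0,0,0.5],"grip":0.52},
  {"rot":[0,0,0],"slide":[0,0,0.5],"grip":0.52},
])

```text
time: 31.97
ee_pos: [444.1, -204.4, 59.1]
tool_rot: [[-0.886, 0.463, -0.0], [0.463, 0.886, 0.0], [0.0, -0.0, -1.0]]
ft_force: [0.0, -0.5, -2.4]
finger_gap: 0.484
grip_force: 17.6
```

Call:
send_rows([
  {"rot":[0,0,0],"slide":[0,0,0.2],"grip":0.52},
  {"rot":[0,0,0],"slide":[0,0,0.2],"grip":0.52},
  {"rot":[0,0,0],"slide":[0,0,0.2],"grip":0.52},
  {"rot":[0,0,0],"slide":[0,0,0.2],"grip":0.52},
  {"rot":[0,0,0],"slide":[0,0,0.2],"grip":0.52},
  {"rot":[0,0,0],"slide":[0,0,0.2],"grip":0.52},
  {"rot":[0,0,0],"slide":[0,0,0],"grip":0.52},
  {"rot":[0,0,0],"slide":[0,0,0],"grip":0.52},
  {"rot":[0,0,0],"slide":[0,0,0],"grip":0.52},
  {"rot":[0,0,0],"slide":[0,0,0],"grip":0.52},
])

```text
time: 32.8
ee_pos: [444.1, -204.4, 58.0]
tool_rot: [[-0.886, 0.463, 0.0], [0.463, 0.886, -0.0], [-0.0, -0.0, -1.0]]
ft_force: [-0.3, -0.5, -1.4]
finger_gap: 0.477
grip_force: 17.6
```

```bash
python3 t.py
```

```text
32.8 [ 444.1 -204.4   58. ] yaw 62.4 F tool [-0.  -0.6  1.4] M tool [-0.05  0.01 -0.05] gap mm 40.5 grip 17.6 j [ -38.   26.  103.   -0.   51. -101.]
```

Call:
send_rows([
  {"rot":[0,0,0],"slide":[0,0,0.2],"grip":0.52},
  {"rot":[0,0,0],"slide":[0,0,0.2],"grip":0.52},
  {"rot":[0,0,0],"slide":[0,0,0.2],"grip":0.52},
  {"rot":[0,0,0],"slide":[0,0,0.2],"grip":0.52},
  {"rot":[0,0,0],"slide":[0,0,0.2],"grip":0.52},
  {"rot":[0,0,0],"slide":[0,0,0.2],"grip":0.52},
  {"rot":[0,0,0],"slide":[0,0,0],"grip":0.52},
  {"rot":[0,0,0],"slide":[0,0,0],"grip":0.52},
  {"rot":[0,0,0],"slide":[0,0,0],"grip":0.52},
  {"rot":[0,0,0],"slide":[0,0,0],"grip":0.52},
])

```text
time: 33.63
ee_pos: [444.1, -204.4, 56.8]
tool_rot: [[-0.886, 0.463, -0.0], [0.463, 0.886, -0.0], [0.0, -0.0, -1.0]]
ft_force: [0.4, -0.1, -0.9]
finger_gap: 0.487
grip_force: 17.6
```

```bash
python3 t.py
```

```text
33.63 [ 444.1 -204.4   56.8] yaw 62.4 F tool [-0.4  0.2  0.9] M tool [-0.02 -0.04  0.03] gap mm 41.4 grip 17.6 j [ -38.   26.  103.   -0.   50. -101.]
```

Call:
send_rows([
  {"rot":[0,0,0],"slide":[0,0,0.2],"grip":0.52},
  {"rot":[0,0,0],"slide":[0,0,0.2],"grip":0.52},
  {"rot":[0,0,0],"slide":[0,0,0.2],"grip":0.52},
  {"rot":[0,0,0],"slide":[0,0,0.2],"grip":0.52},
  {"rot":[0,0,0],"slide":[0,0,0.2],"grip":0.52},
  {"rot":[0,0,0],"slide":[0,0,0],"grip":0.52},
  {"rot":[0,0,0],"slide":[0,0,0],"grip":0.52},
  {"rot":[0,0,0],"slide":[0,0,0],"grip":0.52},
  {"rot":[0,0,0],"slide":[0,0,0],"grip":0.52},
  {"rot":[0,0,0],"slide":[0,0,0],"grip":0.52},
])

```text
time: 34.47
ee_pos: [444.1, -204.5, 56.5]
tool_rot: [[-0.886, 0.463, 0.0], [0.463, 0.886, -0.0], [-0.0, -0.0, -1.0]]
ft_force: [-3.0, 1.5, 9.0]
finger_gap: 0.484
grip_force: 19.5
```

```bash
python3 t.py
```

```text
34.47 [ 444.1 -204.5   56.5] yaw 62.41 F tool [ 3.3 -0.  -9. ] M tool [-0.02  0.69 -0.04] gap mm 41.1 grip 19.5 j [ -38.   26.  103.   -0.   50. -101.]
```

Touchdown at 9 N. I'll relieve it, then open slowly, following the pads' swing.

Call:
send_rows([
  {"rot":[0,0,0],"slide":[0,0,-0.6],"grip":0.52},
  {"rot":[0,0,0],"slide":[0,0,0],"grip":0.51},
  {"rot":[0,0,0],"slide":[0,0,0.2],"grip":0.5},
  {"rot":[0,0,0],"slide":[0,0,0.4],"grip":0.48},
  {"rot":[0,0,0],"slide":[0,0,0.4],"grip":0.46},
  {"rot":[0,0,0],"slide":[0,0,0.4],"grip":0.44},
  {"rot":[0,0,0],"slide":[0,0,0.4],"grip":0.42},
  {"rot":[0,0,0],"slide":[0,0,0.4],"grip":0.4},
  {"rot":[0,0,0],"slide":[0,0,0.3],"grip":0.38},
  {"rot":[0,0,0],"slide":[0,0,0.2],"grip":0.36},
])

```text
time: 35.3
ee_pos: [444.1, -204.5, 53.6]
tool_rot: [[-0.886, 0.463, 0.0], [0.463, 0.886, -0.0], [-0.0, -0.0, -1.0]]
ft_force: [-0.1, 0.8, 4.5]
finger_gap: 0.638
grip_force: 3.3
```

```bash
python3 t.py
```

```text
35.3 [ 444.1 -204.5   53.6] yaw 62.4 F tool [ 0.4  0.7 -4.5] M tool [-0.04  0.09 -0.06] gap mm 54.2 grip 3.3 j [ -38.   26.  104.    0.   50. -101.]
```

Call:
send_rows([
  {"rot":[0,0,0],"slide":[0,0,-0.3],"grip":0.34},
  {"rot":[0,0,0],"slide":[0,0,0],"grip":0.32},
  {"rot":[0,0,0],"slide":[0,0,0],"grip":0.3},
  {"rot":[0,0,0],"slide":[0,0,0],"grip":0.27},
  {"rot":[0,0,0],"slide":[0,0,0],"grip":0.24},
  {"rot":[0,0,0],"slide":[0,0,0],"grip":0.2},
  {"rot":[0,0,0],"slide":[0,0,0],"grip":0.15},
  {"rot":[0,0,0],"slide":[0,0,0],"grip":0.1},
  {"rot":[0,0,0],"slide":[0,0,0],"grip":0.1},
  {"rot":[0,0,0],"slide":[0,0,0],"grip":0.1},
])

```text
time: 36.13
ee_pos: [444.1, -204.4, 54.0]
tool_rot: [[-0.886, 0.463, -0.0], [0.463, 0.886, 0.0], [0.0, 0.0, -1.0]]
ft_force: [0.7, 0.4, 0.1]
finger_gap: 0.896
grip_force: 0.0
```

```bash
python3 t.py
```

```text
36.13 [ 444.1 -204.4   54. ] yaw 62.4 F tool [-0.4  0.6 -0.1] M tool [ 0.01  0.03 -0.04] gap mm 76.2 grip 0.0 j [ -38.   26.  104.    0.   50. -101.]
```

Released with no contact force. Rising clear.

Call:
send_rows([
  {"rot":[0,0,0],"slide":[0,0,-3],"grip":0.1},
  {"rot":[0,0,0],"slide":[0,0,-5],"grip":0.1},
  {"rot":[0,0,0],"slide":[0,0,-8],"grip":0.1},
  {"rot":[0,0,0],"slide":[0,0,-12],"grip":0.1},
  {"rot":[0,0,0],"slide":[0,0,-15],"grip":0.1},
  {"rot":[0,0,0],"slide":[0,0,-20],"grip":0.1},
  {"rot":[0,0,0],"slide":[0,0,-20],"grip":0.1},
  {"rot":[0,0,0],"slide":[0,0,-20],"grip":0.1},
  {"rot":[0,0,0],"slide":[0,0,-20],"grip":0.1},
  {"rot":[0,0,0],"slide":[0,0,-15],"grip":0.1},
])

```text
time: 36.97
ee_pos: [444.3, -204.6, 194.6]
tool_rot: [[-0.886, 0.463, 0.002], [0.463, 0.886, -0.002], [-0.002, -0.0, -1.0]]
ft_force: [-1.0, 0.2, -0.8]
finger_gap: 0.897
grip_force: 0.0
```

Call:
send_rows([
  {"rot":[0,0,0],"slide":[0,0,0],"grip":0},
  {"rot":[0,0,0],"slide":[0,0,0],"grip":0},
  {"rot":[0,0,0],"slide":[0,0,0],"grip":0},
  {"rot":[0,0,0],"slide":[0,0,0],"grip":0},
  {"rot":[0,0,0],"slide":[0,0,0],"grip":0},
  {"rot":[0,0,0],"slide":[0,0,0],"grip":0},
  {"rot":[0,0,0],"slide":[0,0,0],"grip":0},
  {"rot":[0,0,0],"slide":[0,0,0],"grip":0},
  {"rot":[0,0,0],"slide":[0,0,0],"grip":0},
  {"rot":[0,0,0],"slide":[0,0,0],"grip":0},
])

```text
time: 37.8
ee_pos: [444.1, -204.4, 192.0]
tool_rot: [[-0.886, 0.463, -0.0], [0.463, 0.886, 0.0], [0.0, 0.0, -1.0]]
ft_force: [-0.2, 0.5, 0.6]
finger_gap: 0.999
grip_force: 0.0
```

```bash
python3 t.py; python3 - <<'E'
from h import *
a=ctrl.snapshot('wrist')['frame'];b=ctrl.snapshot('side')['frame']
cv2.imwrite('pics/end.png',cv2.cvtColor(np.hstack([cv2.resize(a,(400,300)),cv2.resize(b,(400,300))]),4))
E
```

```text
37.8 [ 444.1 -204.4  192. ] yaw 62.4 F tool [ 0.5  0.4 -0.6] M tool [-0.02  0.04  0.01] gap mm 84.9 grip 0.0 j [ -38.   15.   95.    0.   69. -101.]
```

View pics/end.png

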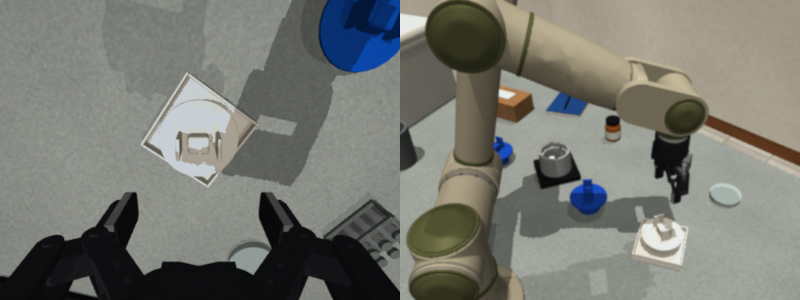

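The white lid stands upright in the tray at wrist (198,140). In the side view the bucket at (555,160) is open, and the jar and dish are undisturbed.

```bash
python3 -c "
from station import ctrl
print(ctrl.hand_in())"
```

```text
the job is handed in; nothing more can be done
None
```

The lid is off the bucket and standing right way up in the tray, released, and the job is handed in at about 38 s. Turning met the stop at about 51°, where the wrist torque briefly read 0.56 N m, above the stated safe 0.4 N m, before I eased back. The jar and dish were not disturbed; I did not check the rack's position in the final picture, though nothing went near it.

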